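# Wedge a test plate up to the height gauge

## Task

Take the thicker of the two aluminium wedges and slide it along the bench, thin end first, under the middle of the test plate's front edge, until the plate has risen to the feeler of the height gauge and bears lightly on it (a press of about 7 newtons; the feeler must never be overloaded). Leave the wedge lying there flat on the bench, holding the plate up by itself. Lift the plate only with the wedge, never with the gripper, keep the gripper off the gauge, and do not disturb the other things on the bench.

Things in the scene. Friction and masses are not known exactly. Their poses are not given: they have to be found in the camera images.
- wedge: The thicker aluminium wedge, 140 long, 44 wide, loose on the bench, about 0.3 kg; starts left or right of the jig. Origin: centre of the underside; x points to the thin nose, z up. At x = +70 it is 4 thick; the top slopes up evenly (1 in 4) to 29 at x = -30 and is flat from there to x = -70. It does not slip back when let go under the plate.
- wedge_tab (a point): Top of the thick wedge's upright grip tab, on the wedge's x axis at x = -52, z = 65 mm. The tab is 24 long in x, 12 thick in y and stands 36 mm above the wedge's flat rear.
- wedge_nose (a point): Middle of the thick wedge's nose at bench level: 70 mm ahead of the wedge's origin along its x.
- jig: Grey U-shaped jig fixed to the bench, open towards the robot; place and yaw vary. Origin: on the bench below the middle of the plate's front edge; x points into the jig (push direction), z up. Ledges 10 mm high at x = 4 to 154, |y| = 28 to 70, with cheeks to z = 24 at |y| = 57 to 70; back stop at x = 141.5 to 154, 24 high. The wedge goes in on the bare bench between the ledges (56 wide).
- plate: Loose aluminium test plate 140 x 110 x 12 mm, about 0.5 kg (varies). Origin: centre of its underside. At rest it lies on the ledges, underside at z = 10, front edge at the jig's x = 0 to 1, rear edge within 1.5 mm of the back stop. When its front edge is lifted it tilts about its rear edge.
- gauge: Dark steel arm of the height gauge with a round dial (up to 125 mm above the bench). Origin: 78 mm above the bench on the axis of its steel column (22 square, 140 high), which stands at the jig's x = 50, y = 95. The arm, 14 thick, reaches over the plate along the jig's -y and carries the feeler. It must carry 2 to 12 N from the plate; above 20 N it is overloaded.
- feeler_root (a point): Point on the arm's underside (71 mm above the bench; jig x = 50, y = 0) from which a brass collar and the feeler, an 8 mm round upright steel pin, point down. The pin's tip is the height mark: set anew each time 26 to 32 mm above the bench (plate top at rest: 22) and NOT reported; feel or see it. The pin yields upward like a stiff spring, 10 N per mm, 6 mm at most.
- jig_mouth (a point): The jig's origin again. What pushing feels like: with only the plate's weight on it the wedge needs a steady 1 to 12 N (friction varies). The feeler is met when the nose is about 50 to 90 mm past this point along the jig's x; from there the horizontal push grows by about 1 to 1.7 N per newton on the feeler, about 1 to 2 N per mm of travel.
- slim_wedge: Bystander: the slimmer wedge, same length and width but only 13 mm thick, its tab's top at z = 45; too thin for this job. It starts on the side of the jig where the thick wedge is not. Origin: centre of the underside.
- meter: Bystander: black hand-held meter 130 x 75 x 30 mm, origin at the centre of its underside.
- step_block: Bystander: small steel step block 75 x 30 x 30 mm, origin at the centre of its underside.
There are look-alikes about, which are no part of the job. Of the things shaped like the jig, the grey one is meant.

How it is judged:
On the way:
1. the thick wedge lies flat on the bench in the jig's mouth with its nose under the plate's front edge (x of wedge_nose in the frame of jig above 0.005 m and height (world z) of wedge below 0.005 m and angle between wedge's own z axis and vertical below 0.06 rad and y of wedge_nose in the frame of jig between -0.018 and 0.018 m), for 0.1 s.
At the end, for the whole second after the job is handed in: The thick wedge lies flat on the bench (within 5 mm and 0.06 rad), nose at least 30 mm under the plate's front edge and within 18 mm of the jig's middle line, carries the still plate in the jig, and the plate presses on the gauge's feeler with 2 to 12 N; everything at rest and let go (contact force between plate and gauge between 2 and 12 N and contact force between wedge and plate above 0.5 N and x of wedge_nose in the frame of jig above 0.03 m and height (world z) of wedge below 0.005 m and angle between wedge's own z axis and vertical below 0.06 rad and y of wedge_nose in the frame of jig between -0.018 and 0.018 m and x of plate in the frame of jig between 0.06 and 0.08 m and linear speed of each of wedge, plate below 0.01 m/s); the robot touches nothing.
It fails at once if the gauge's feeler is overloaded: more than 20 N between plate and gauge (contact force between plate and gauge above 20 N).
It fails at once if the gripper or arm presses on the plate (contact force between any of the arm, the fingers and plate above 2 N).
It fails at once if the gripper or arm presses on the gauge (contact force between any of the arm, the fingers and gauge above 2 N).
It fails at once if a bystander is moved by more than 20 mm (distance of any of slim_wedge, meter, step_block from where it was at the start of the episode above 0.02 m).
It also fails if it takes over 67 s, if anything falls off the work surface, if the arm or the gripper's body presses on something with over 40 N, if the wrist force passes 120 N, or if a joint passes its speed limit or range.

## Robot

A 7-joint arm with a two-finger parallel gripper is mounted at the origin on the work surface. World frame = base frame: x ahead of the robot, y to its left, z up, the work surface at z = 0. Lengths are in m, angles in rad, forces in N, time in s.
With the tool pointing down it reaches from about 0.4 to 0.9 m from the base axis. Payload 5.6 kg.
Tool frame: the origin (TCP) lies midway between the tips of the shut fingers; the grasp point (between the pads) lies 19 mm behind it; y points along the fingers, z is the direction in which the jaws open and shut, and the axes are right-handed (so a half turn about y gives the same grasp; the last joint's range is limited). The gripper opens to 92 mm and grips with 3 to 60 N. Pads are 20 mm wide; open, the fingers measure 128 mm over their backs; the gripper's body (75 mm by 189 mm) begins 69 mm behind the grasp point.
Start: joints at [-1.233, 0.468, -0.012, 1.603, 0.006, 1.071, -0.056], TCP at [0.242, 0.603, 0.215] pointing down, gripper open.
Joint ranges: [-2.53, 2.53], [-0.31, 2.02], [-1.57, 1.55], [0.28, 2.44], [-1.29, 4.43], [0.15, 1.84], [-2.92, 2.92]. Speed limits (rad/s): [2.57, 2.57, 3.14, 3.14, 3.14, 3.14, 3.14].

## Interface

Orientations are given as a 3x3 rotation matrix whose columns are the frame's x, y, z axes.
In Python, from station import env, effector, solver, viewer, workorder, search_frame, tip_of gives the robot as it stands. Calls block until the motion is done:
- env.reach(position, orientation): joint-space move of the TCP to a pose.
- env.movel(position, frame=None, rate=0.15): straight line of the TCP; frame=None keeps the orientation; rate is the mean speed in m/s.
- env.goto_joints(angles): joint-space move.
- effector.release() and effector.grasp(squeeze=None): open the fingers fully, or close them until they stop; squeeze is the grip in N (None keeps the last).
- env.pause(seconds).
- solver.inverse_kinematics(position, orientation): joint angles nearest the present ones, or None.
- env.sense(): the state.
- viewer.read_camera(name): name is "scene" or "top" or "wrist"; returns (picture, depth): 400x640x3 uint8, red, green, blue; 400x640 float32, m along the optical axis (not along the pixel's ray), 0 where there is no reading.
- viewer.camera_info(name): a dict with "intrinsics" (3x3 intrinsics, pixels), "dist_coeffs" ([k1, k2, p1, p2, k3] as OpenCV has them; the pictures are not rectified), "eye" and "rotation" of the camera in the world; the wrist camera has in their place "T_tool_cam" (4x4, takes a point from camera to tool coordinates, whose origin is the TCP and whose axes are the tool frame's). Camera axes: x right, y up, looking along -z (the intrinsics and any distortion apply to the point x, -y, -z); pixel columns grow to the right and rows downward; lengths in m; the calibration is good to about 2 mm. A picture is of the moment at which its call begins: read the wrist's pose just before it. camera_info takes no time and is no camera call.
A pose or a line that the arm cannot do raises env.PlanningError and nothing moves.
- workorder.finish_job(): hands the job in, once; it reports no verdict.
Trained networks look in the newest picture that a camera, given by its name, has taken for a name from the list of things; names that differ only in an ending like _2 or _b are one class to them, and where a whole thing is asked for, a point or a joint stands for the part that bears it (a point fixed in the world has none). Each returns a list of dicts, best first, with "score" (0 to 1); they miss things now and then, are a little off and sometimes report something else, mostly with a low value. They report only what shows in the picture. A call takes as long as a camera call. They do not tell look-alikes from the thing itself.
- search_frame(camera, name): "at" ([x, y, z] in m, in world coordinates, good to about 4 mm: the middle of the surface that is visible of it).
- tip_of(camera, name): "at" ([x, y, z] in m, in world coordinates, good to about 4 mm: a listed point, or the origin of a listed thing).
The state is a dict: "t": time; "joint_positions": joint angles; "joint_velocities": joint speeds; "tau": joint torques, N m; "ee_pos": TCP position; "tcp_rot": TCP orientation; "wrist_force": force on the tool from outside, world axes, zero at the start; "moment": the same for the moment, N m; "gripper_width": finger opening in m.
Only numpy, scipy, OpenCV 4.12 (cv2) and the standard library are available. Lean on these libraries where they do the work, as an engineer would, in place of code of your own. Each camera call takes 0.05 s, during which the arm holds its last target.

## Working session

There is one attempt and no reset: what is moved stays moved. The work goes in short steps, each a Python script; the robot and the scene stay as the last script left them, time stands still between calls to the robot, and variables do not carry over. Pictures are saved under pics/ and viewed, and the job is handed in when it is done.

```bash
ls; mkdir -p pics
python3 - <<'E'
from station import env, effector, solver, viewer, workorder, search_frame, tip_of
import cv2, numpy as np
s=env.sense(); print(s['t'],s['ee_pos'],s['tcp_rot'],s['gripper_width'],s['wrist_force'])
for c in ['scene','top']:
    p,d=viewer.read_camera(c); cv2.imwrite(f'pics/{c}0.png',p[:,:,::-1]); np.save(f'pics/{c}0.npy',d)
    i=viewer.camera_info(c); print(c,i)
    for n in ['wedge','wedge_tab','wedge_nose','jig','feeler_root','slim_wedge','gauge','plate','meter','step_block']:
        print(n,[(np.round(r['at'],3).tolist(),round(r['score'],2)) for r in tip_of(c,n)[:3]])
print(env.sense()['t'])
E
```

```text
pics
0.0 [0.24146888 0.60284632 0.21365339] [[ 9.28329620e-01 -5.23069212e-04  3.71757774e-01]
 [-3.71758112e-01 -1.70561456e-03  9.28328065e-01]
 [ 1.48495643e-04 -9.99998409e-01 -1.77782774e-03]] 0.09191063454763795 [ 0.29590672 -0.04838965 -0.27165838]
scene {'intrinsics': array([[482.35564586,   0.        , 312.8137946 ],
       [  0.        , 482.35564586, 193.34951754],
       [  0.        ,   0.        ,   1.        ]]), 'dist_coeffs': array([-0.12099764,  0.        ,  0.        ,  0.        ,  0.        ]), 'eye': array([1.46485727, 0.07618572, 1.13680951]), 'rotation': array([[-0.08732849, -0.69649486,  0.71222794],
       [ 0.9961751 , -0.0631993 ,  0.06034091],
       [ 0.00298517,  0.71477322,  0.69934994]])}
wedge [([0.472, -0.27, 0.001], 0.7)]
wedge_tab [([0.422, -0.248, 0.066], 0.7)]
wedge_nose [([0.535, -0.298, 0.005], 0.66), ([0.682, 0.035, 0.01], 0.18)]
jig [([0.141, 0.33, 0.001], 0.87), ([0.056, -0.345, -0.001], 0.7), ([0.613, 0.039, -0.0], 0.64)]
feeler_root [([0.128, -0.334, 0.101], 0.95), ([0.187, 0.336, 0.074], 0.87), ([0.66, 0.039, 0.067], 0.85)]
slim_wedge [(
[... 694 characters left out ...]
226412],
       [-0.99962186,  0.02197775,  0.01652639],
       [ 0.02044074,  0.19188744,  0.98120405]])}
wedge [([0.476, -0.272, -0.001], 0.68)]
wedge_tab [([0.419, -0.248, 0.063], 0.92), ([0.685, 0.039, 0.012], 0.51)]
wedge_nose [([0.537, -0.303, -0.0], 0.9)]
jig [([0.134, 0.325, -0.0], 0.88), ([0.052, -0.346, -0.005], 0.82)]
feeler_root [([0.662, 0.038, 0.07], 0.82), ([0.128, -0.335, 0.104], 0.67), ([0.18, 0.339, 0.074], 0.64)]
slim_wedge [([0.487, 0.282, -0.003], 0.59)]
gauge [([0.096, -0.201, 0.109], 0.7), ([0.662, 0.132, 0.081], 0.65)]
plate [([0.685, 0.04, 0.009], 0.67)]
meter [([0.668, -0.289, -0.0], 0.97)]
step_block [([0.667, 0.324, 0.003], 0.79), ([0.664, 0.038, 0.07], 0.69)]
1.1
```

View pics/scene0.png

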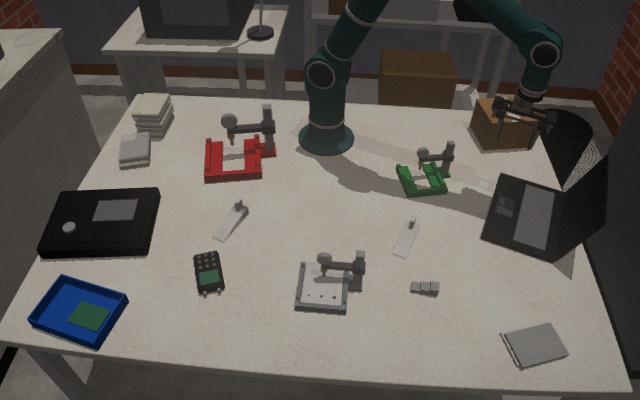

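View pics/top0.png

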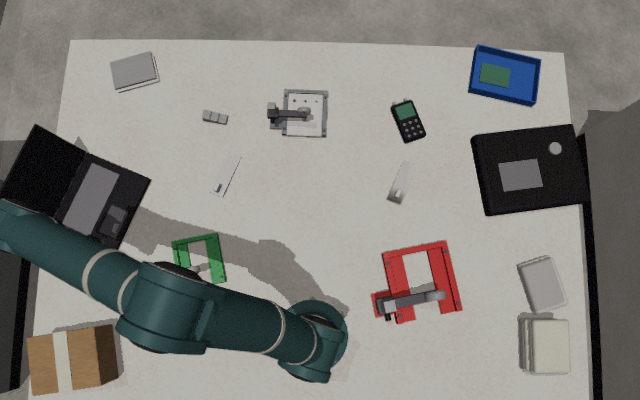

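Scene picture: the grey jig with plate and gauge is at about (322,288); the red (235,150) and green (422,175) jigs are look-alikes. The wedge candidates are (232,220) on the right (y<0) and (406,237) on the left (y>0). I'll check both in crops and by depth height.

```bash
cat > h.py <<'E'
from station import env, effector, solver, viewer, workorder, search_frame, tip_of
import cv2, numpy as np
def cloud(info,d,pose=None):
    K=info['intrinsics'];D=info['dist_coeffs'];h,w=d.shape
    u,v=np.meshgrid(np.arange(w,dtype=float),np.arange(h,dtype=float))
    n=cv2.undistortPoints(np.stack([u,v],-1).reshape(-1,1,2),K,D).reshape(h,w,2)
    pc=np.stack([n[...,0]*d,-n[...,1]*d,-d],-1)
    if pose is None: R,t=info['rotation'],info['eye']
    else:
        T=info['T_tool_cam']; R=pose[1]@T[:3,:3]; t=pose[1]@T[:3,3]+pose[0]
    P=pc@R.T+t; P[d<=0]=np.nan
    return P
E
python3 - <<'E'
from h import *
out=[]
for c in ['scene','top']:
    d=np.load(f'pics/{c}0.npy'); im=cv2.imread(f'pics/{c}0.png'); P=cloud(viewer.camera_info(c),d)
    for nm,(x,y) in dict(R=(.475,-.27),L=(.485,.28)).items():
        m=(abs(P[...,0]-x)<.1)&(abs(P[...,1]-y)<.07)
        z=P[...,2][m]; print(c,nm,'z floor',np.nanmedian(z),'pct',np.nanpercentile(z,[90,95,97,99,99.8]).round(4))
        q=P[m]; q=q[q[:,2]>.05 if nm=='R' else q[:,2]>.03]; print('  tab pts',len(q),q.mean(0) if len(q) else '')
    m=(abs(P[...,0]-.685)<.12)&(abs(P[...,1]-.04)<.13)
    q=P[m]; pl=q[(q[:,2]>.018)&(q[:,2]<.0265)]; print('plate-ish',len(pl),cv2.minAreaRect(pl[:,:2].astype(np.float32)*1000), np.median(pl[:,2]))
im=cv2.imread('pics/scene0.png')
a=cv2.resize(im[190:260,200:270],(400,400),interpolation=cv2.INTER_CUBIC);b=cv2.resize(im[205:275,370:440],(400,400),interpolation=cv2.INTER_CUBIC)
cv2.imwrite('pics/w1.png',np.hstack([a,b]))
im2=cv2.imread('pics/top0.png')
cv2.imwrite('pics/j1.png',np.hstack([cv2.resize(im[240:320,285:375],(400,356),interpolation=cv2.INTER_CUBIC),cv2.resize(im2[75:155,260:350],(400,356),interpolation=cv2.INTER_CUBIC)]))
E
```

```text
scene R z floor 0.0015413542287034954 pct [0.0251 0.03   0.0385 0.0633 0.0655]
  tab pts 47 [ 0.42874226 -0.2459062   0.06015656]
scene L z floor 0.0016186584446207242 pct [0.011  0.0138 0.0159 0.041  0.0469]
  tab pts 41 [0.4419648  0.29872972 0.04124828]
plate-ish 1838 ((690.9923706054688, 53.919307708740234), (175.56228637695312, 154.45773315429688), 87.68439483642578) 0.02297225169503736
top R z floor 1.0187983463527672e-05 pct [0.0218 0.0276 0.0305 0.0606 0.0657]
  tab pts 38 [ 0.42262248 -0.24716661  0.06242858]
top L z floor 0.0001621796849278212 pct [0.0102 0.0132 0.0155 0.0403 0.0461]
  tab pts 43 [0.43431607 0.29754606 0.04156707]
plate-ish 1352 ((687.1517944335938, 47.25516891479492), (162.2619171142578, 157.31982421875), 89.11658477783203) 0.021863592934462495
```

View pics/w1.png

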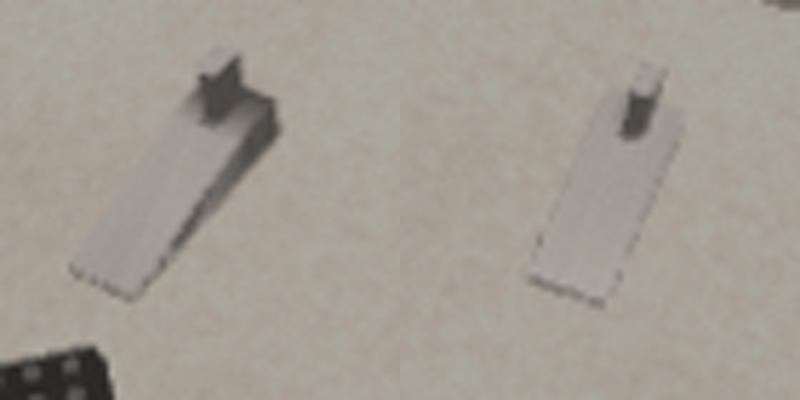

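View pics/j1.png

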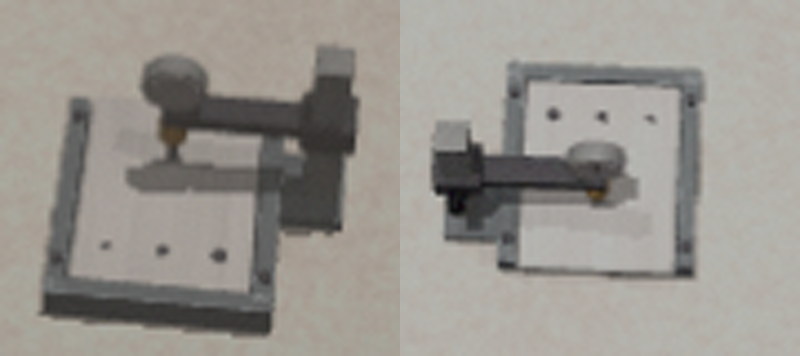

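The right-hand wedge is the thick one: tab top at about z=0.065, with the side face thick in the crop. The left-hand one has its tab at about 0.046, so it is the slim wedge. Next I'll take wrist views over the wedge and the grey jig.

```bash
cat >> h.py <<'E'
def Rz(yaw):
    c,s=np.cos(yaw),np.sin(yaw)
    return np.array([[c,0,-s],[s,0,c],[0,-1,0]],float)  # tool x along yaw dir, y down, z left
def wrist(tag):
    s=env.sense(); p,d=viewer.read_camera('wrist'); pose=(np.array(s['ee_pos']),np.array(s['tcp_rot']))
    cv2.imwrite(f'pics/{tag}.png',p[:,:,::-1]); P=cloud(viewer.camera_info('wrist'),d,pose); np.save(f'pics/{tag}_P.npy',P)
    return p,P
E
python3 - <<'E'
from h import *
print(viewer.camera_info('wrist'))
env.reach([.42,-.25,.28],Rz(-.43))
p,P=wrist('wr_w')
for n in ['wedge','wedge_tab','wedge_nose']:
    print(n,[(np.round(r['at'],4).tolist(),round(r['score'],2)) for r in tip_of('wrist',n)[:3]])
env.reach([.52,.04,.28],Rz(0))
p,P=wrist('wr_j')
for n in ['jig','feeler_root','plate','gauge']:
    print(n,[(np.round(r['at'],4).tolist(),round(r['score'],2)) for r in tip_of('wrist',n)[:3]])
print(env.sense()['t'],env.sense()['wrist_force'])
E
```

```text
{'intrinsics': array([[295.0405869 ,   0.        , 319.22168257],
       [  0.        , 295.0405869 , 198.22170913],
       [  0.        ,   0.        ,   1.        ]]), 'dist_coeffs': array([0.01232002, 0.        , 0.        , 0.        , 0.        ]), 'T_tool_cam': array([[ 1.41344460e-04, -9.61905143e-01, -2.73383385e-01,
        -7.77279884e-02],
       [ 4.99758887e-04,  2.73383421e-01, -9.61905014e-01,
        -1.70264734e-01],
       [ 9.99999865e-01, -6.65830903e-07,  5.19361876e-04,
        -7.45086692e-04],
       [ 0.00000000e+00,  0.00000000e+00,  0.00000000e+00,
         1.00000000e+00]])}
wedge [([0.4748, -0.2694, 0.002], 0.88)]
wedge_tab [([0.4218, -0.2454, 0.0676], 0.94)]
wedge_nose [([0.5358, -0.2976, 0.0011], 0.59)]
jig []
feeler_root [([0.6587, 0.0414, 0.0729], 0.7)]
plate [([0.6798, 0.0358, 0.009], 0.63)]
gauge [([0.6598, 0.1345, 0.0798], 0.93)]
5.7917 [-0.48825314 -0.31517904 -0.35144526]
```

```bash
python3 -c "
import cv2,numpy as np
cv2.imwrite('pics/wr_both.png',np.vstack([cv2.resize(cv2.imread('pics/wr_%s.png'%k),(480,300)) for k in 'wj']))"
```

```text
(no output)
```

View pics/wr_both.png

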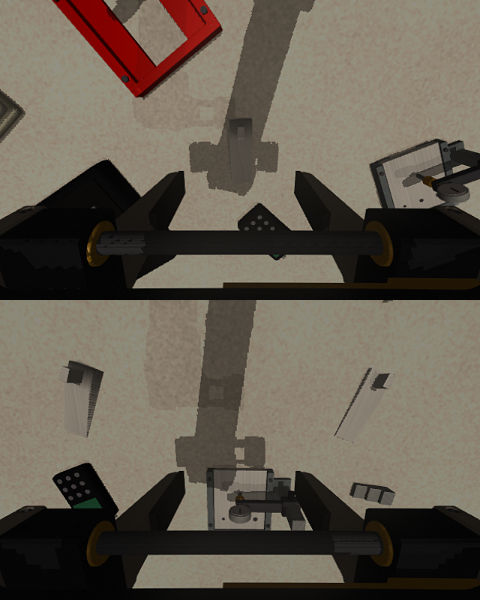

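Wrist pictures: the thick wedge is under the gripper at about (240,150), and the grey jig with gauge is at about (240,500) in the lower picture. Now I'll fit the jig yaw from the edges.

Run:
```python
from h import *
def rob(a,b):
    # b = m a + c robust
    a=np.array(a);b=np.array(b);k=np.ones(len(a),bool)
    for _ in range(5):
        m,c=np.polyfit(a[k],b[k],1); r=abs(b-m*a-c); k=r<max(2.0e-3,1.5*np.median(r[k]))
    return m,c,k.sum(),np.std((b-m*a-c)[k])
for c in ['scene','top','wr_j']:
    P=np.load('pics/wr_j_P.npy') if c=='wr_j' else cloud(viewer.camera_info(c),np.load(f'pics/{c}0.npy'))
    q=P.reshape(-1,3); q=q[(q[:,2]>.014)&(q[:,2]<.032)&(abs(q[:,0]-.69)<.1)&(abs(q[:,1]-.04)<.1)]
    # right side
    A=[];B=[]
    for x in np.arange(.63,.75,.006):
        s=q[(abs(q[:,0]-x)<.003)]; 
        if len(s)>5: A.append(x);B.append(s[:,1].min())
    m,cc,n,sd=rob(A,B); print(c,'right yaw %.4f y at .613: %.4f at .69 %.4f'%(np.arctan(m),m*.613+cc,m*.69+cc),n,'sd %.4f'%sd)
    A=[];B=[]
    for y in np.arange(-.005,.08,.006):
        s=q[(abs(q[:,1]-y)<.003)&(q[:,2]<.03)]
        if len(s)>5: A.append(y);B.append(s[:,0].min())
    m,cc,n,sd=rob(A,B); print(c,'front yaw %.4f x at y=.04: %.4f'%(-np.arctan(m),m*.04+cc),n,'sd %.4f'%sd)
    A=[];B=[]
    for y in np.arange(-.015,.09,.006):
        s=q[(abs(q[:,1]-y)<.003)]
        if len(s)>5: A.append(y);B.append(s[:,0].max())
    m,cc,n,sd=rob(A,B); print(c,'back yaw %.4f x at y=.04: %.4f'%(-np.arctan(m),m*.04+cc),n,'sd %.4f'%sd)
for c in ['wr_w','scene','top']:
    P=np.load('pics/wr_w_P.npy') if c=='wr_w' else cloud(viewer.camera_info(c),np.load(f'pics/{c}0.npy'))
    q=P.reshape(-1,3); q=q[(q[:,2]>.005)&(q[:,2]<.08)&(abs(q[:,0]-.475)<.08)&(abs(q[:,1]+.27)<.06)]
    r=cv2.minAreaRect((q[:,:2]*1000).astype(np.float32)); print(c,r)
    t=q[q[:,2]>.061]; print(' tabtop',len(t),t.mean(0), cv2.minAreaRect((t[:,:2]*1000).astype(np.float32)))
```

```text
scene right yaw -0.0162 y at .613: -0.0304 at .69 -0.0317 20 sd 0.0008
scene front yaw -0.3221 x at y=.04: 0.6231 7 sd 0.0011
scene back yaw -0.0190 x at y=.04: 0.7669 16 sd 0.0007
top right yaw -0.0210 y at .613: -0.0308 at .69 -0.0324 19 sd 0.0008
top front yaw -0.0195 x at y=.04: 0.6096 15 sd 0.0007
top back yaw -0.0095 x at y=.04: 0.7641 16 sd 0.0011
wr_j right yaw -0.0154 y at .613: -0.0304 at .69 -0.0316 20 sd 0.0005
wr_j front yaw -0.0148 x at y=.04: 0.6097 15 sd 0.0001
wr_j back yaw 0.0013 x at y=.04: 0.7530 18 sd 0.0003
wr_w ((471.3482360839844, -270.2549133300781), (44.005836486816406, 139.60890197753906), 66.28952026367188)
 tabtop 162 [ 0.42383524 -0.24946442  0.06517319] ((423.91302490234375, -249.4716339111328), (10.72372817993164, 23.662038803100586), 65.37931060791016)
scene ((475.78106689453125, -268.96282958984375), (156.69570922851562, 109.92536926269531), 1.5107686519622803)
 tabtop 26 [ 0.42818588 -0.2471805   0.06435363] ((426.98590087890625, -247.26986694335938), (11.762521743774414, 26.738996505737305), 72.1275634765625)
top ((475.6124267578125, -273.69329833984375), (153.13990783691406, 107.50135040283203), 1.6455109119415283)
 tabtop 26 [ 0.42185084 -0.24709098  0.06430103] ((423.5320129394531, -247.85610961914062), (11.466440200805664, 24.7896728515625), 68.2051010131836)
```

Run:
```python
from h import *
y=-.4136; x,yy=.4239,-.2495
env.reach([x,yy,.13],Rz(y))
env.movel([x,yy,.034],rate=.12)
s=env.sense(); print('before',s['ee_pos'],s['wrist_force'],s['t'])
effector.grasp(squeeze=35)
s=env.sense(); print('grasped',s['ee_pos'],s['wrist_force'],s['gripper_width'])
env.movel([x,yy,.075],rate=.1)
s=env.sense(); print('lift',s['ee_pos'],s['wrist_force'],s['gripper_width'])
j=-.016; o=np.array([.6095,.0395]); u=np.array([np.cos(j),np.sin(j)])
g=o-u*.150
env.reach([*g,.075],Rz(j))
print('at',env.sense()['ee_pos'],env.sense()['wrist_force'])
p,P=wrist('carry'); 
print([(n,[(np.round(r['at'],4).tolist(),round(r['score'],2)) for r in tip_of('wrist',n)[:2]]) for n in ['wedge_nose','wedge_tab']])
env.movel([*g,.0362],rate=.08)
s=env.sense();print('low',s['ee_pos'],s['wrist_force'],s['gripper_width'],s['t'])
p,d=viewer.read_camera('scene'); cv2.imwrite('pics/sc1.png',cv2.resize(p[180:340,220:420,::-1],(800,640))[:600]); np.save('pics/sc1.npy',d)
P=cloud(viewer.camera_info('scene'),d);np.save('pics/sc1P.npy',P)
```

```text
before [ 0.42433641 -0.24975854  0.03446137] [ 0.11581296 -0.13556782  0.20163773] 8.025
grasped [ 0.42382352 -0.24932344  0.03390558] [ 0.31010858  1.71364756 -0.32079347] 0.011544743479903282
lift [ 0.42381545 -0.24907726  0.07486866] [ 0.03222226 -0.05627995 -2.13063361] 0.01210098420962413
at [0.45966331 0.04047866 0.07497617] [ 0.66983148 -0.58143065 -2.65103392]
[('wedge_nose', [([0.5805, 0.043, 0.0439], 0.86)]), ('wedge_tab', [([0.4557, 0.0404, 0.1062], 0.55)])]
low [0.45966941 0.04151062 0.03620563] [-0.12105341 -0.45494336 -2.22922452] 0.01171318581910995 11.675
```

View pics/sc1.png

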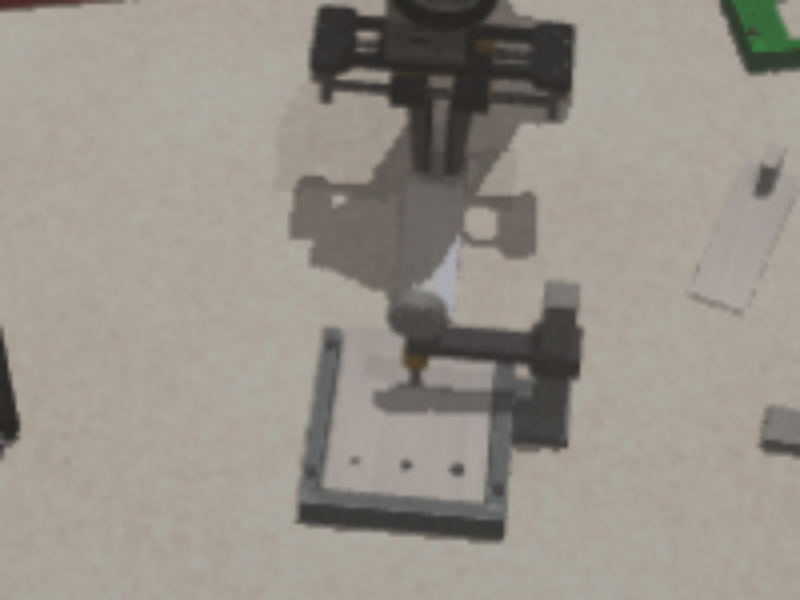

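View pics/carry.png

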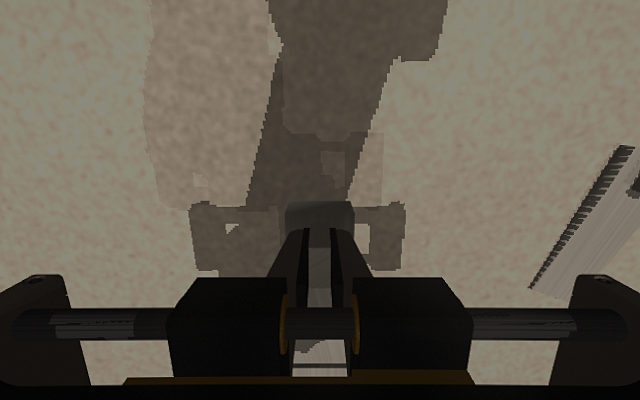

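The wedge is held with its nose towards the jig mouth (crop: nose just behind the dial at about (440,300)). I'll set it down, re-grip it so it lies flat, and check its alignment.

Run:
```python
from h import *
s=env.sense(); p=np.array(s['ee_pos'])
g=np.array([.4595,.0419])
z=.0362
while z>.031:
    z-=.0008; env.movel([*g,z],rate=.03); f=env.sense()['wrist_force'][2]; print(round(z,4),round(f,2),end=' | ')
    if f>1.0: break
effector.release()
s=env.sense(); print('rel',s['ee_pos'],s['wrist_force'],s['t'])
P_=wrist('placed')[1]
q=P_.reshape(-1,3); t=q[(q[:,2]>.060)&(q[:,2]<.07)&(abs(q[:,0]-.46)<.03)&(abs(q[:,1]-.04)<.02)]
print('tabtop',len(t),t.mean(0) if len(t) else '')
p,d=viewer.read_camera('top'); cv2.imwrite('pics/top2.png',cv2.resize(p[60:260,220:420,::-1],(600,600))); P=cloud(viewer.camera_info('top'),d); np.save('pics/top2P.npy',P)
for c in ['top','wrist']: print([(n,[(np.round(r['at'],4).tolist(),round(r['score'],2)) for r in tip_of(c,n)[:2]]) for n in ['wedge_nose','wedge_tab']])
q=P_.reshape(-1,3); q=q[(q[:,2]>.003)&(q[:,2]<.033)&(abs(q[:,0]-.51)<.08)&(abs(q[:,1]-.04)<.028)]
for x in np.arange(.44,.58,.01):
    a=q[abs(q[:,0]-x)<.004]
    if len(a)>4: print(round(x,3),a[:,1].min().round(4),a[:,1].max().round(4),np.median(a[:,2]).round(4))
print(env.sense()['t'])
```

```text
0.0354 -3.01 | 0.0346 -3.46 | 0.0338 -0.7 | 0.033 12.82 | rel [0.45948168 0.0419158  0.03299774] [ 0.43628648 -0.15365808  0.64394313] 13.9583
tabtop 995 [0.45782471 0.04167284 0.06485692]
[('wedge_nose', []), ('wedge_tab', [([0.4558, 0.0438, 0.0654], 0.51)])]
[('wedge_nose', [([0.5829, 0.04, 0.004], 0.87)]), ('wedge_tab', [([0.457, 0.0412, 0.0638], 0.76)])]
0.44 0.0198 0.0639 0.0218
0.45 0.0196 0.0637 0.0292
0.46 0.0197 0.0636 0.0292
0.47 0.0193 0.0632 0.0291
0.48 0.0196 0.0633 0.029
0.49 0.0192 0.063 0.027
0.5 0.019 0.0628 0.0244
0.51 0.0188 0.0625 0.0219
0.55 0.0184 0.0616 0.0114
0.56 0.0182 0.0619 0.0093
0.57 0.018 0.0614 0.0068
14.2583
```

View pics/placed.png

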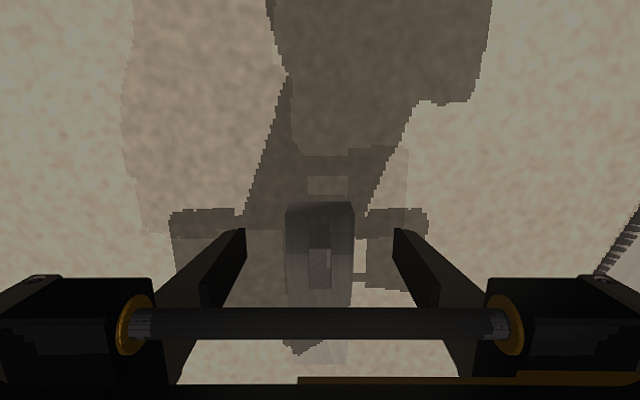

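View pics/top2.png

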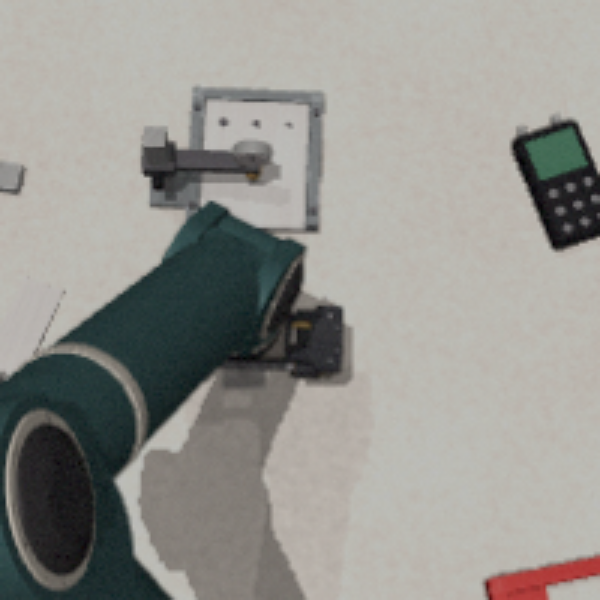

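The wedge lies flat. Its yaw is -0.019 (jig -0.016) and it is within 1 mm of the midline. Next I'll re-grip and push in steps, watching the force.

```bash
cat >> h.py <<'E'
j=-.016; o=np.array([.6095,.0395]); u=np.array([np.cos(j),np.sin(j)])
ZT=.033
def push(nose,off,rate=.03):
    # off: tcp->nose distance
    g=o+u*(nose-off); env.movel([*g,ZT],rate=rate); s=env.sense()
    f=np.array(s['wrist_force']); a=np.array(s['ee_pos'])
    return -(f[:2]@u), f[0]*-u[1]+f[1]*u[0], f[2], (a[:2]-o)@u+off, s['t']
E
python3 - <<'E'
from h import *
effector.grasp(squeeze=25)
s=env.sense(); print(s['ee_pos'],s['wrist_force'],s['gripper_width'],s['t'])
off=.121
for n in [-.01,.005,.018]: print(n,np.round(push(n,off,.05),4))
base=[]
for n in np.arange(.021,.050,.003):
    r=push(n,off,.04); base.append(r[0]); print('%.3f push %.2f lat %.2f fz %.2f nose %.4f t %.2f'%(n,*r))
    if r[0]>18: break
E
```

```text
[0.45950898 0.04191652 0.03299573] [-0.83440556 -0.35104751 -0.19634158] 0.011843672117990539 15.4417
-0.01 [-1.3232e+00 -1.4170e-01 -1.9836e+00 -9.6000e-03  1.5975e+01]
0.005 [-8.7080e-01  4.1200e-02 -2.1391e+00  5.2000e-03  1.6425e+01]
0.018 [ 0.0673 -0.547  -2.4645  0.0181 16.8333]
0.021 push 0.29 lat 0.02 fz -2.78 nose 0.0211 t 17.08
0.024 push 0.51 lat 0.29 fz -3.97 nose 0.0238 t 17.33
0.027 push 3.52 lat 0.65 fz 0.46 nose 0.0259 t 17.58
0.030 push 6.83 lat -0.15 fz 3.15 nose 0.0282 t 17.83
0.033 push 6.75 lat 0.90 fz 2.19 nose 0.0313 t 18.08
0.036 push 6.35 lat 0.15 fz 1.50 nose 0.0342 t 18.33
0.039 push 5.67 lat -0.38 fz 2.44 nose 0.0373 t 18.58
0.042 push 6.24 lat -0.75 fz 2.24 nose 0.0403 t 18.83
0.045 push 5.77 lat -0.13 fz 1.98 nose 0.0433 t 19.08
0.048 push 5.70 lat -0.07 fz 2.53 nose 0.0464 t 19.33
```

Plate contact came at nose ≈ 24–26 mm, as predicted. The steady push is about 6 N. I'll continue in 1 mm steps until the force rises.

Run:
```python
from h import *
off=.121; hi=0
for n in np.arange(.049,.092,.001):
    r=push(n,off,.03); print('%.3f push %.2f lat %.2f fz %.2f nose %.4f t %.2f'%(n,*r))
    hi=hi+1 if r[0]>8.3 else 0
    if r[0]>10 or hi>=2: break
p,d=viewer.read_camera('scene'); cv2.imwrite('pics/sc3.png',cv2.resize(p[230:330,280:400,::-1],(720,600),interpolation=cv2.INTER_CUBIC)); np.save('pics/sc3.npy',d)
```

```text
0.049 push 8.99 lat 0.28 fz 4.05 nose 0.0465 t 19.58
0.050 push 7.92 lat -0.08 fz 5.33 nose 0.0475 t 19.83
0.051 push 9.00 lat 0.42 fz 4.29 nose 0.0485 t 20.08
0.052 push 8.99 lat -0.26 fz 5.93 nose 0.0496 t 20.33
```

View pics/sc3.png

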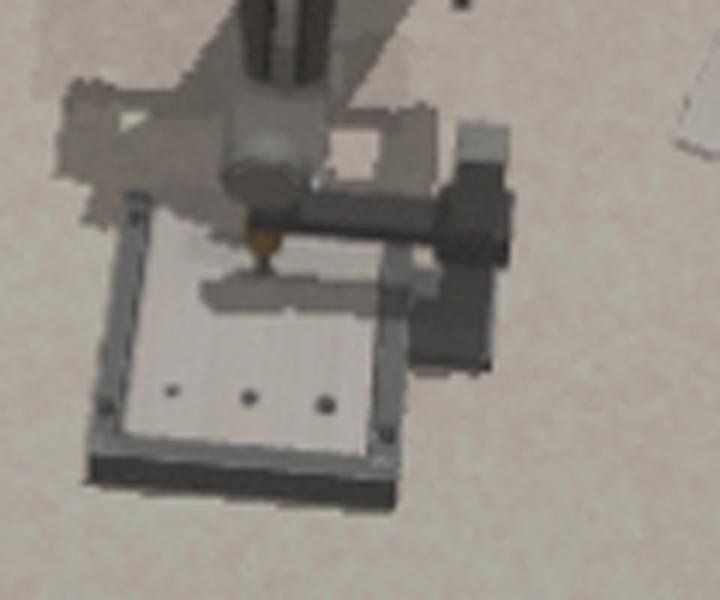

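The step to about 9 N came from the shorter steps; the force is flat over 4 mm, so this is not the feeler yet. In the picture, the pin tip (262,270) still seems clear of its shadow. I'll continue.

Run:
```python
from h import *
off=.121; hi=0
for n in np.arange(.053,.095,.001):
    r=push(n,off,.03); print('%.3f push %.2f lat %.2f fz %.2f nose %.4f t %.2f'%(n,*r))
    hi=hi+1 if r[0]>11 else 0
    if r[0]>13 or hi>=2: break
p,d=viewer.read_camera('scene'); cv2.imwrite('pics/sc4.png',cv2.resize(p[230:330,280:400,::-1],(720,600),interpolation=cv2.INTER_CUBIC)); np.save('pics/sc4.npy',d)
```

```text
0.053 push 9.00 lat 1.48 fz 4.50 nose 0.0506 t 20.63
0.054 push 9.11 lat 0.07 fz 4.38 nose 0.0516 t 20.88
0.055 push 8.05 lat 0.41 fz 5.12 nose 0.0526 t 21.13
0.056 push 8.57 lat -0.28 fz 5.34 nose 0.0536 t 21.38
0.057 push 8.90 lat -0.59 fz 4.95 nose 0.0546 t 21.63
0.058 push 10.10 lat -0.43 fz 5.70 nose 0.0553 t 21.88
0.059 push 10.60 lat 0.10 fz 6.88 nose 0.0559 t 22.13
0.060 push 11.77 lat 0.26 fz 8.79 nose 0.0565 t 22.38
0.061 push 13.74 lat -1.52 fz 10.00 nose 0.0571 t 22.63
```

View pics/sc4.png

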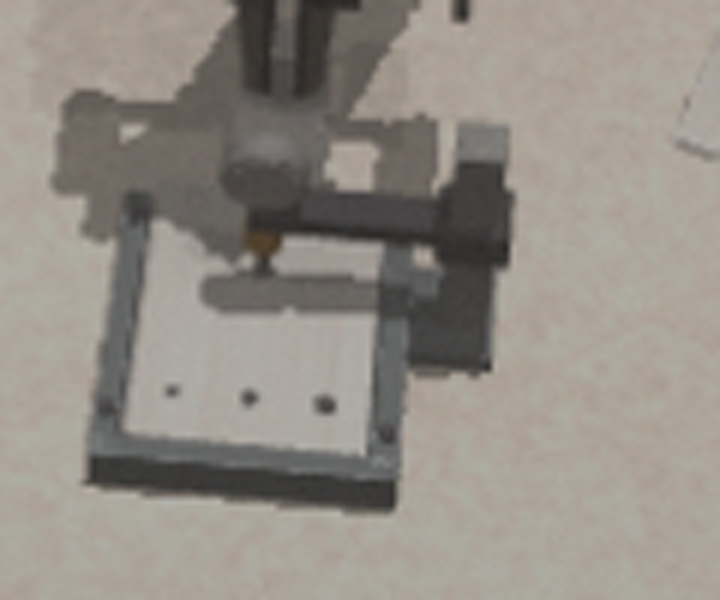

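The kink is clear at measured nose ≈ 54.8 mm. The feeler gains about 1.6 N/mm, so 7 N needs nose ≈ 59.1 mm. I'll advance to there with a force cap.

Run:
```python
from h import *
off=.121
for n in np.arange(.0618,.075,.0008):
    r=push(n,off,.03); print('%.4f push %.2f lat %.2f fz %.2f nose %.4f t %.2f'%(n,*r))
    if r[3]>=.0588 or r[0]>19: break
print(env.sense()['gripper_width'])
```

```text
0.0618 push 15.88 lat 0.26 fz 12.36 nose 0.0571 t 22.93
0.0626 push 14.52 lat -0.26 fz 13.48 nose 0.0579 t 23.18
0.0634 push 18.20 lat 1.21 fz 15.07 nose 0.0579 t 23.43
0.0642 push 18.25 lat 0.60 fz 14.76 nose 0.0586 t 23.68
0.0650 push 19.87 lat 0.20 fz 17.72 nose 0.0586 t 23.93
0.011899038911167394
```

Run:
```python
from h import *
off=.121
for n in [.0635,.062,.0605,.0595]:
    r=push(n,off,.03); print('%.4f push %.2f lat %.2f fz %.2f nose %.4f t %.2f'%(n,*r))
    if r[0]<5: break
```

```text
0.0635 push 15.24 lat -0.49 fz 11.57 nose 0.0587 t 24.18
0.0620 push 10.05 lat -0.64 fz 6.39 nose 0.0587 t 24.43
0.0605 push 7.06 lat -0.69 fz 1.87 nose 0.0588 t 24.68
0.0595 push 4.12 lat -1.27 fz -1.70 nose 0.0588 t 24.93
```

Unloaded, and the wedge stayed put at 58.8 mm. I'll release, retreat upwards and check.

```bash
python3 - <<'E'
from h import *
effector.release()
s=env.sense(); a=np.array(s['ee_pos']); print(a,s['wrist_force'],s['gripper_width'])
P_=wrist('rel')[1]; q=P_.reshape(-1,3); t=q[(q[:,2]>.062)&(q[:,2]<.068)&(abs(q[:,0]-a[0])<.02)&(abs(q[:,1]-a[1])<.015)]
c=t.mean(0); print('tabtop',len(t),c,'nose est (same bias as before: -1.7mm)',(c[:2]-o)@u+.122)
env.movel([a[0],a[1],.13],rate=.1)
env.movel([a[0]-.12,a[1],.25],rate=.2)
p,P=wrist('end'); 
for n in ['wedge_nose','wedge_tab','wedge']: print(n,[(np.round(r['at'],4).tolist(),round(r['score'],2)) for r in tip_of('wrist',n)[:1]])
for c in ['scene','top']:
    p,d=viewer.read_camera(c); cv2.imwrite(f'pics/{c}5.png',p[:,:,::-1]); PP=cloud(viewer.camera_info(c),d); np.save(f'pics/{c}5P.npy',PP)
    print(c,[(n,[np.round(r['at'],4).tolist() for r in tip_of(c,n)[:1]]) for n in ['wedge_tab','slim_wedge','meter','step_block']])
print(env.sense()['t'])
E
python3 - <<'E'
import cv2,numpy as np
a=cv2.imread('pics/scene5.png')[190:330,240:440]; b=cv2.imread('pics/end.png')
cv2.imwrite('pics/end2.png',np.hstack([cv2.resize(a,(400,280),interpolation=cv2.INTER_CUBIC),cv2.resize(b,(400,280))]))
E
```

```text
[0.54802154 0.04048699 0.0329829 ] [ 0.05797465  0.44767563 -0.25166124] 0.09214331448187135
tabtop 982 [0.54536125 0.03988471 0.0649811 ] nose est (same bias as before: -1.7mm) 0.057863301601288206
wedge_nose [([0.5993, 0.0407, -0.0005], 0.43)]
wedge_tab [([0.542, 0.0392, 0.0645], 0.94)]
wedge [([0.5987, 0.0402, 0.0002], 0.7)]
scene [('wedge_tab', [[0.5451, 0.0419, 0.067]]), ('slim_wedge', [[0.4849, 0.2782, 0.0003]]), ('meter', [[0.6698, -0.2914, 0.0003]]), ('step_block', [[0.6664, 0.3232, -0.0001]])]
top [('wedge_tab', [[0.6852, 0.0395, 0.0136]]), ('slim_wedge', [[0.4845, 0.2829, -0.0068]]), ('meter', [[0.6715, -0.29, 0.0011]]), ('step_block', [[0.6718, -0.291, 0.0001]])]
29.0333
```

View pics/end2.png

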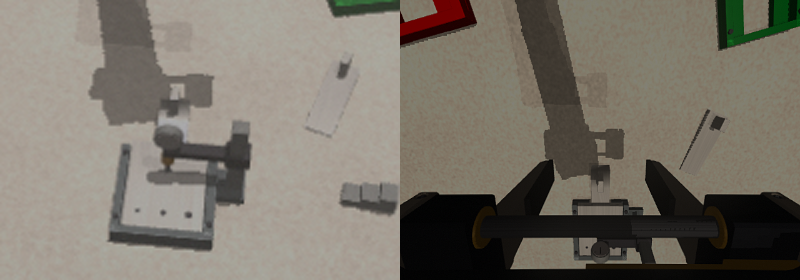

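Checks agree. The tab moved 87.5 mm against 87.8 mm for the hand, so there was almost no slip, and the bystanders are unmoved. I'll take one low oblique wrist look to confirm the pin touches the plate.

Run:
```python
from h import *
def view(el,cam):
    th=np.radians(el+15.9); y=np.array([np.cos(th),0,-np.sin(th)]); x=np.array([np.sin(th),0,np.cos(th)]); z=np.cross(x,y)
    R=np.stack([x,y,z],1); T=viewer.camera_info('wrist')['T_tool_cam']; return np.array(cam)-R@T[:3,3],R
for el,cam in [(25,(.34,.06,.19)),(30,(.34,.06,.22)),(36,(.34,.06,.26)),(36,(.30,.06,.29)),(42,(.34,.06,.30))]:
    t,R=view(el,cam); 
    try: q=solver.inverse_kinematics(t,R)
    except Exception as e: q=None
    print(el,t.round(3),q is not None)
    if q is not None and t[2]>.13:
        try: env.reach(t,R)
        except env.PlanningError as e: print(e); continue
        p,P=wrist('obl'); break
s=env.sense();print(s['t'],s['ee_pos'])
im=cv2.imread('pics/obl.png'); cv2.imwrite('pics/oblc.png',cv2.resize(im[110:290,200:440],(800,600),interpolation=cv2.INTER_CUBIC))
```

```text
25 [0.52  0.061 0.137] False
30 [0.514 0.061 0.152] False
36 [0.506 0.061 0.174] False
36 [0.466 0.061 0.204] False
42 [0.497 0.061 0.197] True
29.85 [0.4976183  0.06011604 0.19806259]
```

View pics/oblc.png

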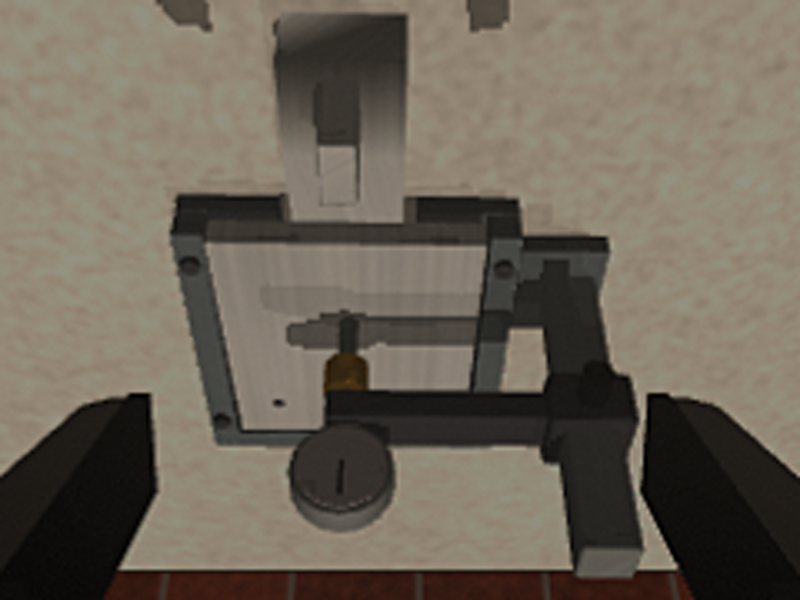

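The oblique view (upside down) shows the wedge centred in the mouth (340,200), the plate's front edge raised, and the pin tip (347,318) meeting its shadow on the plate. One depth check of pin tip against plate, then I'll hand in.

Run:
```python
from h import *
P=np.load('pics/obl_P.npy'); q=P.reshape(-1,3); L=np.stack([(q[:,:2]-o)@u,(q[:,:2]-o)@np.array([-u[1],u[0]]),q[:,2]],1)
pl=L[(L[:,0]>8)|((L[:,0]>.008)&(L[:,0]<.13)&(abs(L[:,1])<.05)&(L[:,2]>.015)&(L[:,2]<.036))]
for _ in range(4):
    A=np.c_[pl[:,0],pl[:,1],np.ones(len(pl))]; c,*_=np.linalg.lstsq(A,pl[:,2],rcond=None); r=pl[:,2]-A@c; pl=pl[abs(r)<max(.001,2*r.std())]
print('slope',c,'top z at x=0,50,140:',[round(c[2]+c[0]*x,4) for x in (0,.05,.14)])
pin=L[(abs(L[:,0]-.047)<.012)&(abs(L[:,1])<.006)&(L[:,2]<.06)]; h=pin[:,2]-(pin[:,:2]@c[:2]+c[2]); print('heights above plate on pin',np.sort(h[h>.0015])[:8].round(4))
s=env.sense(); print(s['t'],np.round(s['wrist_force'],2),np.abs(s['joint_velocities']).max())
workorder.finish_job()
```

```text
slope [-0.06024504 -0.00014907  0.0306968 ] top z at x=0,50,140: [np.float64(0.0307), np.float64(0.0277), np.float64(0.0223)]
heights above plate on pin [0.0016 0.0028 0.0036 0.0039 0.004  0.0042 0.0048 0.005 ]
29.85 [ 0.53 -0.17  0.22] 0.007327229971582175
the job is handed in; nothing more can be done
```

I handed in the job at about 30 s, with the thick wedge holding the plate up against the feeler. The feeler load is my estimate, about 6 N. It can't be read directly, and no verdict was reported.

**What I did:** I picked the right-hand wedge because its tab top measured 65 mm high, against about 46 mm for the slim one. I carried it to the grey jig, set it flat, re-gripped it and pushed it in small steps. The nose met the plate at 24–26 mm. The push then stayed steady, at 6 N and later at 9 N with shorter steps. It rose from 54.8 mm on, where the feeler was met. I stopped at 58.8 mm, unloaded the arm before letting go, released and backed off.

**Last checks:**
- **Wedge position:** after release it had not moved back, and its nose is about 58–59 mm past the mouth. It sits within about 1 mm of the jig's middle line. Tab top height after release was 65 mm, so it lies flat.
- **Plate and feeler:** the plate's top is at 30.7 mm at the front, 27.7 mm under the feeler and 22.3 mm at the rear. The oblique view and depth show no visible gap at the pin.
- **Feeler load:** the travel past contact gives about 6 N. The push rose to nearly 20 N, partly because the arm was also pressing down on the wedge, so the force reading is the weaker evidence.
- **Bystanders:** the scene camera found all three within about 3 mm of where they started.

**Disagreements:**
- The network's last wedge_nose reading pointed at visible wedge surface, because the nose was hidden under the plate.
- The top camera's final wedge_tab and step_block reports were misdetections. I used depth and the scene camera instead.

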